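# Complete the levelling-foot kit tray

### The arm

A 6-joint arm with a two-finger parallel gripper is mounted at the origin on the work surface. World frame = base frame: x ahead of the robot, y to its left, z up, the work surface at z = 0. Lengths are in m, angles in degrees, forces in N, time in s.
With the tool pointing down it reaches from about 0.3 to 0.775 m from the base axis. Payload 14.6 kg.
Tool frame: the origin (TCP) lies on the centre line of the jaws, within the pads' length; the fingertips stand 19 mm ahead of it and the grasp point (between the pads) is the TCP; z points along the fingers, y is the line along which they close (so a half turn about z gives the same grasp; the last joint's range is limited). The gripper opens to 85 mm and grips with 20 to 120 N. Pads are 22 mm wide; open, the fingers measure 114 mm over their backs; the gripper's body (76 mm by 85 mm) begins 54 mm behind the grasp point. The pads swing forward as they close: fully open they stand 13 mm farther back than shut.
Start: joints at [-74.118, 17.183, 87.147, -0, 75.671, -3.816], TCP at [0.185, -0.518, 0.25] pointing down, gripper open.
Joint ranges: [-173.82, 173.82], [-45.26, 126.66], [13.44, 144.39], [-59.66, 239.66], [0, 175.72], [-146.38, 146.38]. Speed limits (degrees/s): [127.2, 127.2, 147.25, 180, 180, 180].

### API

Orientations are given as [roll, pitch, yaw] about the fixed x, y, z axes, in that order (R = Rz(yaw) Ry(pitch) Rx(roll)).
In Python, from cell import bot gives the robot as it stands. The module is installed in compiled form; this text tells all that it offers.
- The arm moves only by the shell command python3 -m creep 'ROWS'. ROWS is JSON, a list of rows, each a list of 7 numbers: the finger opening in mm, from 0 to 85.4, then the shift along the tool's x, y, z in mm, then the turn, a rotation vector about the tool's x, y, z in degrees. In form: [[fingers, x, y, z, rx, ry, rz], ...]. A call has 1 to 8 rows; each row is the pose to reach, as a shift and turn from the pose commanded when the call began, along the tool's axes at that moment; what a row does not reach only later rows make up. A row lasts 1/10 s, in which the tool goes at most 50 mm and 8.59 degrees, less where a joint would pass 70% of its speed; a pose out of reach is approached as far as the arm can. A call with a gripper value outside its range is refused whole. The fingers move at their own pace and stop on an object; the grip force is fixed at half the most. Time passes only in rows, so rows that repeat a pose let the fingers close. It gives the time, the measured TCP pose, the force, the opening and the grip force at its end, in the units of the state.
- bot.get_obs(): the state, without advancing time (a new reading comes with each control period).
- bot.get_image(name): name is "scene" or "top"; returns a dict with "image" (420x560x3 uint8, red, green, blue), "fx", "fy", "cx", "cy" (pixels), "rvec" (rotation vector, rad) and "tvec" (3), from world to camera coordinates, as OpenCV has them. Camera axes: x right, y down, z forward; pixel columns grow to the right and rows downward; lengths in m; the calibration is good to about 2 mm. A picture is of the moment at which its call begins. There is no depth.
- bot.close_job(): hands the job in; it is judged then, once.
The state is a dict: "time_s": time; "joint_pos": joint angles; "joint_velocities": joint speeds; "joint_efforts": joint torques, N m; "tool_pos": TCP position; "eef_rot": TCP orientation; "contact_force": force on the tool from outside, world axes, zero at the start; "moment": the same for the moment, N m; "gripper_width": finger opening in m; "grasp_force": force on a finger pad.
Only numpy, scipy, OpenCV 4.12 (cv2) and the standard library are available. Lean on these libraries where they do the work, as an engineer would, in place of code of your own. Each camera call takes 0.05 s, during which the arm holds its last target. There are 200 camera calls.

### The job

Complete the kit in the grey compartment tray: lift the grease can by its handle off the low stand and set it gently and upright on the floor of the tray's large empty bay, and stand one spare levelling foot in every small cell that is still empty. Leave the feet already in the tray where they are, keep any spares that are left over on the cardboard, do not disturb the tape, the screwdriver or the rail offcut, and never tip the can over. The can and the feet may be done in any order.

Things in the scene. Friction and masses are not known exactly. Their poses are not given: they have to be found in the camera images.
- tray: grey kit tray, fixed, 241 (x) x 268 (y); origin at the centre of its underside; floor 5 thick; walls and dividers 5 thick, tops 27 above the bench. Its -y half has 8 small cells, 54 x 54 inside: 0 to 3 at y = -102, 4 to 7 at y = -43 (tray frame), each row at x = -88.5, -29.5, 29.5, 88.5. Past a 35 wide flat ridge lie a large bay (towards -x) and a compartment with tape (towards +x).
- bay (a point): centre of the floor of the large can bay (125 in x by 110 in y inside) of the tray, axes as the tray's
- foot0: a levelling foot: flat round black base 40 dia x 16 high, upright steel stem 14 dia on top, 62 high overall, 70 g; origin at the centre of the underside, z up the stem. Already in cell 0 at the start, or absent, in which case cell 0 is empty.
- foot1: a levelling foot: flat round black base 40 dia x 16 high, upright steel stem 14 dia on top, 62 high overall, 70 g; origin at the centre of the underside, z up the stem. Already in cell 1 at the start, or absent, in which case cell 1 is empty.
- foot2: a levelling foot: flat round black base 40 dia x 16 high, upright steel stem 14 dia on top, 62 high overall, 70 g; origin at the centre of the underside, z up the stem. Already in cell 2 at the start, or absent, in which case cell 2 is empty.
- foot3: a levelling foot: flat round black base 40 dia x 16 high, upright steel stem 14 dia on top, 62 high overall, 70 g; origin at the centre of the underside, z up the stem. Already in cell 3 at the start, or absent, in which case cell 3 is empty.
- foot4: a levelling foot: flat round black base 40 dia x 16 high, upright steel stem 14 dia on top, 62 high overall, 70 g; origin at the centre of the underside, z up the stem. Already in cell 4 at the start, or absent, in which case cell 4 is empty.
- foot5: a levelling foot: flat round black base 40 dia x 16 high, upright steel stem 14 dia on top, 62 high overall, 70 g; origin at the centre of the underside, z up the stem. Already in cell 5 at the start, or absent, in which case cell 5 is empty.
- foot6: a levelling foot: flat round black base 40 dia x 16 high, upright steel stem 14 dia on top, 62 high overall, 70 g; origin at the centre of the underside, z up the stem. Already in cell 6 at the start, or absent, in which case cell 6 is empty.
- foot7: a levelling foot: flat round black base 40 dia x 16 high, upright steel stem 14 dia on top, 62 high overall, 70 g; origin at the centre of the underside, z up the stem. Already in cell 7 at the start, or absent, in which case cell 7 is empty.
- spare0: a spare levelling foot: flat round black base 40 dia x 16 high, upright steel stem 14 dia on top, 62 high overall, 70 g; origin at the centre of the underside, z up the stem. Starts standing on the cardboard.
- spare1: a spare levelling foot: flat round black base 40 dia x 16 high, upright steel stem 14 dia on top, 62 high overall, 70 g; origin at the centre of the underside, z up the stem. Starts standing on the cardboard.
- spare2: a spare levelling foot: flat round black base 40 dia x 16 high, upright steel stem 14 dia on top, 62 high overall, 70 g; origin at the centre of the underside, z up the stem. Starts standing on the cardboard.
- spare3: a spare levelling foot: flat round black base 40 dia x 16 high, upright steel stem 14 dia on top, 62 high overall, 70 g; origin at the centre of the underside, z up the stem. Starts standing on the cardboard.
- spare4: a spare levelling foot: flat round black base 40 dia x 16 high, upright steel stem 14 dia on top, 62 high overall, 70 g; origin at the centre of the underside, z up the stem. Starts standing on the cardboard.
- spare5: a spare levelling foot: flat round black base 40 dia x 16 high, upright steel stem 14 dia on top, 62 high overall, 70 g; origin at the centre of the underside, z up the stem. Starts standing on the cardboard.
- card: sheet of cardboard fixed to the bench, 260 (its x) x 180 (its y) x 2 thick, origin at the centre of its underside; the spare feet stand on it
- stand: low steel stand fixed to the bench, flat square top 140 x 140 at height 60, origin at the centre of its underside; the can stands on it at the start
- can: closed round grease can of grey metal, 80 dia x 90 high, about 0.5 kg, with a rigid bail handle; origin at the centre of its underside, z up
- handle (a point): middle of the can's handle: a level round black bar, 14 dia x 74 long along the can's own y, centred over the can 145 above its underside (55 clear above the lid), carried by a thin steel rod at each end (about 62 free between them). Axes as the can's.
- tape: bystander: roll of paper tape, 80 outer dia x 20 high, in the tray's side compartment; origin at the centre of its underside
- driver: bystander: screwdriver lying beyond the tray, black handle and steel blade, lying along its own x, the handle towards -x
- offcut: bystander: offcut of black channel rail, 34 x 130 (its y) x 20 high, beyond the tray; origin at the centre of its underside

How it is judged:
By the outcome, as a careful person would: the job done as asked, in the order asked, and still so for the second after the job is handed in, with the robot touching nothing.
Of foot0, foot1, foot2, foot3, foot4, foot5, foot6, foot7 only 2 to 4 are there at a start; the rules pass over those that are not, and their reading is None.
At some moment in a run one of spare0, spare1, spare2, spare3, spare4, spare5 may be knocked a few centimetres aside while the robot is not near it.
It also fails if it takes over 210 s, if anything falls off the work surface, if the arm or the gripper's body presses on something with over 40 N, if the wrist force passes 120 N, or if a joint passes its speed limit or range.

## Working session

There is one attempt and no reset: what is moved stays moved. The work goes in short steps, Python scripts to look and compute and a shell command to move; the robot and the scene stay as the last step left them, time stands still between calls to the robot, and variables do not carry over. Pictures are saved under pics/ and viewed, at most 14 in all, crops included, and the job is handed in when it is done.

```bash
mkdir -p pics; cat > h.py <<'E'
import numpy as np, cv2
from cell import bot
def grab(n,fn=None):
    d=bot.get_image(n); 
    if fn: cv2.imwrite('pics/'+fn,d['image'][:,:,::-1])
    d['R']=cv2.Rodrigues(np.array(d['rvec'],float))[0]; d['t']=np.array(d['tvec'],float).ravel(); d['c']=-d['R'].T@d['t']
    return d
def ray(d,u,v): 
    return d['R'].T@np.array([(u-d['cx'])/d['fx'],(v-d['cy'])/d['fy'],1.])
def onz(d,u,v,z):
    r=ray(d,u,v); return d['c']+r*(z-d['c'][2])/r[2]
def proj(d,p):
    q=d['R']@np.array(p,float)+d['t']; return np.array([d['fx']*q[0]/q[2]+d['cx'],d['fy']*q[1]/q[2]+d['cy']])
def tri(d1,p1,d2,p2):
    A=[];b=[]
    for d,p in((d1,p1),(d2,p2)):
        r=ray(d,*p);r/=np.linalg.norm(r);M=np.eye(3)-np.outer(r,r);A.append(M);b.append(M@d['c'])
    return np.linalg.lstsq(np.vstack(A),np.hstack(b),rcond=None)[0]
E
python3 - <<'E'
from h import *
for n in('scene','top'):
    d=grab(n,n+'0.png');print(n,d['c'],d['fx'],d['R'].round(2).tolist())
print(bot.get_obs())
E
```

```text
scene [1.29721649 0.39341734 0.76372743] 412.1335310892418 [[-0.47, 0.88, -0.02], [0.54, 0.26, -0.8], [-0.7, -0.39, -0.6]]
top [0.39341503 0.00594033 1.30534735] 437.92560144494917 [[0.01, -1.0, 0.0], [-0.98, -0.01, -0.18], [0.18, -0.0, -0.98]]
{'time_s': 0.1, 'joint_pos': array([-7.41187873e+01,  1.72151181e+01,  8.71771534e+01,  1.05867598e-03,
        7.56713141e+01, -3.81605205e+00]), 'joint_velocities': array([ 0.02777525, -0.16685437, -0.19027014, -0.06693121,  0.04779367,
        0.02360608]), 'joint_efforts': array([-8.59782176e-04, -5.44380033e+01, -3.62372589e+01, -1.52439125e-04,
        3.00490115e-03,  2.75522751e-05]), 'tool_pos': array([ 0.18532398, -0.5176302 ,  0.24974943]), 'eef_rot': array([-1.79936624e+02, -5.25502074e-03,  1.96969992e+01]), 'contact_force': array([-0.55009336, -0.30131616, -1.05608132]), 'moment': array([-0.00412353, -0.04055641,  0.00221929]), 'grasp_force': 0.0, 'gripper_width': 0.0850521913388604}
```

View pics/scene0.png

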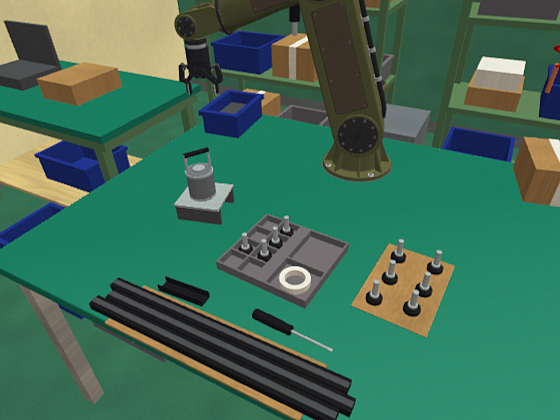

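View pics/top0.png

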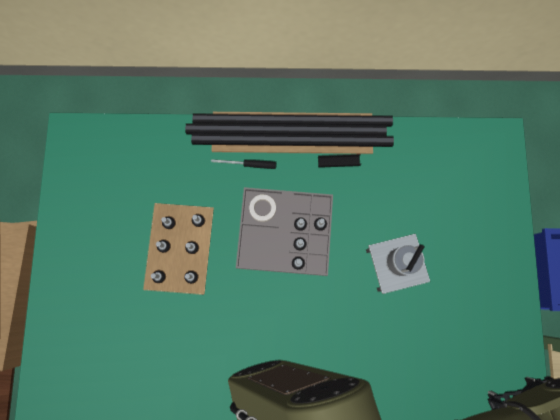

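The first pictures show the tray at top (285,232) with four feet: three in the inner row and one in the outer. There are six spares on the card at (180,248), and the can is on the stand at (400,263). I'll zoom in and extract features.

```bash
python3 - <<'E'
from h import *
t=cv2.imread('pics/top0.png');s=cv2.imread('pics/scene0.png')
a=cv2.resize(t[180:300,140:440],None,fx=2.6,fy=2.6,interpolation=cv2.INTER_CUBIC)
b=cv2.resize(s[140:340,160:460],None,fx=2.6,fy=2.6,interpolation=cv2.INTER_CUBIC)
cv2.imwrite('pics/top_c.png',a);cv2.imwrite('pics/sc_c.png',b)
E
```

```text
(no output)
```

View pics/top_c.png

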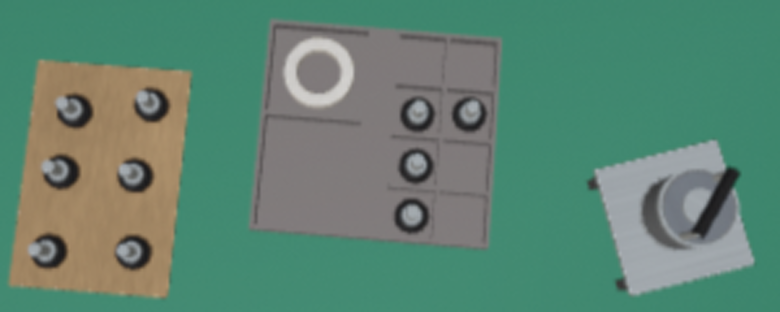

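View pics/sc_c.png

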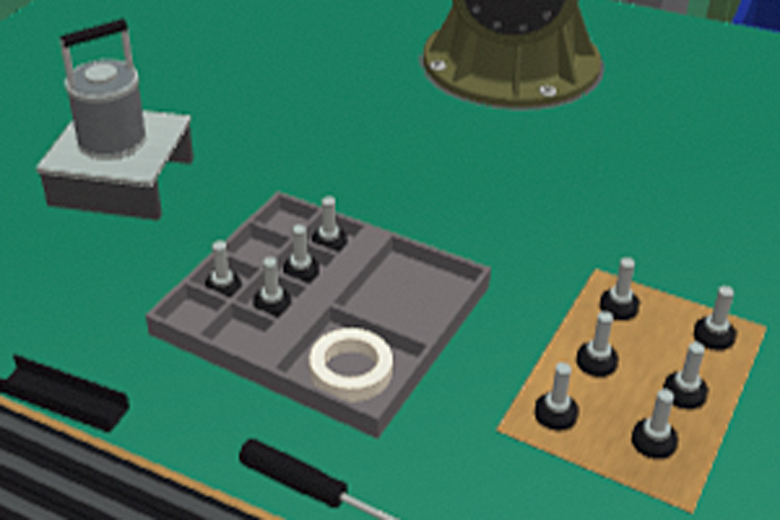

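The crops show feet in cells 2, 4, 5 and 6, so cells 0, 1, 3 and 7 are empty. Next I'll measure everything.

```bash
cat > meas.py <<'E'
from h import *
import sys
np.set_printoptions(precision=4,suppress=True)
def hsv(d): return cv2.cvtColor(d['image'],cv2.COLOR_RGB2HSV).astype(int)
def blobs(m,lo,hi):
    cs,_=cv2.findContours(m.astype(np.uint8),cv2.RETR_EXTERNAL,cv2.CHAIN_APPROX_NONE)
    return [c for c in cs if lo<cv2.contourArea(c)<hi]
def box(m,b):
    o=np.zeros_like(m);o[b[1]:b[3],b[0]:b[2]]=m[b[1]:b[3],b[0]:b[2]];return o
def up(d,k=4):
    return cv2.cvtColor(cv2.resize(d['image'],None,fx=k,fy=k,interpolation=cv2.INTER_LINEAR),cv2.COLOR_RGB2HSV).astype(int)
def tocoord(c,k=4): return (c.reshape(-1,2).astype(float)+.5)/k-.5
def bases(d,b,z):
    H=up(d); m=box((H[...,2]<62),[4*x for x in b]); out=[]
    for c in blobs(m,300,6000):
        p=tocoord(cv2.convexHull(c)); (x,y),r=cv2.minEnclosingCircle(p.astype(np.float32))
        e=cv2.fitEllipse(cv2.convexHull(c).astype(np.float32)) 
        cc=(np.array(e[0])+.5)/4-.5
        out.append((onz(d,*cc,z),cc,(e[1][0]/4,e[1][1]/4)))
    return out
def stemtips(d,b,dirv):
    # bright blob end farthest along image direction dirv(px)->(2,)
    H=up(d); m=box((H[...,2]>125)&(H[...,1]<45),[4*x for x in b]); out=[]
    for c in blobs(m,60,3000):
        p=tocoord(c); out.append(p)
    return out
E
python3 - <<'E'
from meas import *
T=grab('top');S=grab('scene')
print('bases top (z .018)')
for o in bases(T,(140,195,222,300),.018): print(o)
print('bases scene')
for o in bases(S,(350,230,460,335),.018): print(o)
print('tray feet')
for o in bases(T,(285,205,335,280),.021): print(o)
H=up(T);
m=box((H[...,1]<60)&(H[...,2]<150),[920,720,1360,1120])
c=max(blobs(m,5000,1e9),key=cv2.contourArea); r=cv2.minAreaRect(c); q=tocoord(cv2.boxPoints(r))
q4=tocoord(cv2.approxPolyDP(cv2.convexHull(c),30,True))
for n,p in(('rect',q),('poly',q4)): print(n,[ (x.round(1).tolist(),onz(T,*x,.027).round(4).tolist()) for x in p])
m=box((H[...,1]<60)&(H[...,2]>150),[4*360,4*225,4*440,4*300])
c=max(blobs(m,1000,1e9),key=cv2.contourArea); q4=tocoord(cv2.approxPolyDP(cv2.convexHull(c),30,True))
print('stand',[ (x.round(1).tolist(),onz(T,*x,.06).round(4).tolist()) for x in q4])
# handle
m=box((H[...,2]<62),[4*400,4*238,4*430,4*276]);
for c in blobs(m,100,1e9):
    r=cv2.minAreaRect(c);print('handle top',(np.array(r[0])/4).round(2),r[1],r[2],onz(T,*(np.array(r[0])/4),.205))
    bp=tocoord(cv2.boxPoints(r));print(bp)
HS=up(S);m=box((HS[...,2]<55),[4*178,4*142,4*215,4*162])
for c in blobs(m,100,1e9):
    r=cv2.minAreaRect(c);print('handle scene',(np.array(r[0])/4).round(2),r[1],r[2]);print(tocoord(cv2.boxPoints(r)))
# stem tips: topmost in scene
for p in stemtips(S,(350,230,460,335),0): i=p[:,1].min(); print('stem scene',p[p[:,1]<i+.3].mean(0),p.min(0),p.max(0))
for p in stemtips(T,(140,195,222,300),0): print('stem top',p.mean(0),p.min(0),p.max(0))
E
```

```text
bases top (z .018)
(array([0.4381, 0.2713, 0.018 ]), array([191.0095, 276.5961]), (11.784402847290039, 12.050325393676758))
(array([0.4379, 0.3657, 0.018 ]), array([158.5692, 276.284 ]), (11.687834739685059, 12.418683052062988))
(array([0.5236, 0.2734, 0.018 ]), array([191.7099, 247.2714]), (11.36120319366455, 11.98319149017334))
(array([0.5273, 0.3573, 0.018 ]), array([163.2902, 245.6978]), (11.590879440307617, 12.24473762512207))
(array([0.597 , 0.3461, 0.018 ]), array([168.4737, 222.3802]), (11.576224327087402, 12.07106876373291))
(array([0.6048, 0.2587, 0.018 ]), array([197.9774, 220.1397]), (11.247947692871094, 11.719294548034668))
bases scene
(array([0.609, 0.348, 0.018]), array([411.2513, 308.3203]), (14.7966890335083, 17.862525939941406))
(array([0.617, 0.261, 0.018]), array([373.4445, 297.8107]), (14.211579322814941, 16.59724235534668))
(array([0.5389, 0.3593, 0.018 ]), array([423.1196, 289.6833]), (13.81322193145752, 17.021163940429688))
(array([0.5362, 0.2754, 0.018 ]), array([389.1309, 277.7375]), (13.06674861907959, 15.718429565429688))
(array([0.4508, 0.3677, 0.018 ]), 
[... 2004 characters left out ...]
60.5625] [431.375 260.375] [440.125 266.875]
stem scene [392.1417 259.8083] [389.625 259.625] [395.125 263.625]
stem scene [438.3917 250.1583] [436.125 250.125] [441.375 253.625]
stem scene [401.875 248.   ] [394.375 247.875] [402.875 255.375]
stem scene [400.625  239.1827] [398.625 239.125] [403.125 242.625]
stem top [189.0272 276.212 ] [184.125 272.875] [193.375 280.125]
stem top [155.8766 275.9318] [150.375 272.625] [160.375 279.625]
stem top [189.7276 245.9882] [185.125 242.375] [194.125 250.125]
stem top [160.8142 244.8872] [155.625 241.125] [165.125 248.625]
stem top [165.9672 221.0328] [160.875 216.875] [170.375 224.875]
stem top [196.4246 218.6636] [191.625 214.375] [200.375 222.625]
```

```bash
cat > plan.py <<'E'
# usage: plan(x,y,z,yaw): shift (mm) in tool axes and turn for tool-down target
from h import *
from scipy.spatial.transform import Rotation as Ro
def plan(x,y,z,yaw,tag=''):
    o=bot.get_obs(); R0=Ro.from_euler('xyz',o['eef_rot'],degrees=True)
    best=None
    for k in(0,180,-180):
        rv=(R0.inv()*Ro.from_euler('xyz',[180,0,yaw+k],degrees=True)).as_rotvec(degrees=True)
        if best is None or np.linalg.norm(rv)<np.linalg.norm(best): best=rv
    s=R0.inv().apply(np.array([x,y,z])-o['tool_pos'])*1000
    print(tag,'shift',s.round(1),'turn',best.round(2),'j6',o['joint_pos'][5].round(1),'j1',o['joint_pos'][0].round(1),'t',o['time_s'])
E
cat > stems.py <<'E'
from meas import *
def tip(d,pts,base,zt):
    # pts contour of stem blob; tip centre = extreme along image-up dir, pulled back by the stem's radius
    a=proj(d,[*base[:2],zt]);b=proj(d,[*base[:2],zt-.046]);u=(a-b)/np.linalg.norm(a-b)
    s=pts@u; m=s.max()
    h=d['c']-np.array([*base[:2],zt]);h[2]=0;h/=np.linalg.norm(h)
    r=np.linalg.norm(proj(d,np.array([*base[:2],zt])+.007*h)-a)
    w=np.array([-u[1],u[0]]);sel=pts[s>m-2.0*1.5]
    return u*(m-r)+w*((sel@w).min()+(sel@w).max())/2
def stems(T,S,bx=(140,195,222,300)):
    out=[]
    bt=bases(T,bx,.018); sp=stemtips(T,bx,0)
    ss=stemtips(S,(330,215,480,345),0)
    for b,c,_ in bt:
        q=proj(T,[*b[:2],.05]); p=min(sp,key=lambda p:np.linalg.norm(p.mean(0)-q)); t1=tip(T,p,b,.064)
        q=proj(S,[*b[:2],.060]); p=min(ss,key=lambda p:np.linalg.norm(p.mean(0)-q)); t2=tip(S,p,b,.064)
        P=tri(T,t1,S,t2); out.append((P,b))
    return out
E
python3 - <<'E'
from stems import *; from plan import plan
T=grab('top');S=grab('scene')
for P,b in stems(T,S): print('stem tip',P,'base',b[:2])
A=tri(T,(408,269.65),S,(207.9,148.85));B=tri(T,(421.75,244.8),S,(183.6,155.7))
print('handle',A,B,(A+B)/2,np.linalg.norm(A-B),np.degrees(np.arctan2(*(B-A)[1::-1])))
C=tri(T,(415.24-.4,257.6-.4),S,(196.11-.4,152.65-.4));print('centre',C)
for n,p,q in(('tray -x-y',(326.9,274.9),(160+280/2.6,140+193/2.6)),('tray -x+y',(235.6,267.4),(160+490/2.6,140+268/2.6)),('tray +x-y',(332.1,194.6),(160+150/2.6,140+320/2.6)),('stand -x+y',(382.1,292.4),(160+190/2.6,140+118/2.6)),('stand +x-y',(414.6,233.9),(160+38/2.6,140+170/2.6))): print(n,tri(T,p,S,q))
C=(A+B)/2
plan(C[0],C[1],.30,np.degrees(np.arctan2(*(B-A)[1::-1])),'above handle')
E
```

```text
stem tip [0.4385 0.2732 0.0637] base [0.4381 0.2713]
stem tip [0.4386 0.3684 0.0636] base [0.4379 0.3656]
stem tip [0.5259 0.2751 0.0643] base [0.5235 0.2733]
stem tip [0.528  0.3598 0.0642] base [0.5273 0.3576]
stem tip [0.5991 0.3485 0.0644] base [0.597  0.3462]
stem tip [0.6067 0.2604 0.0631] base [0.6047 0.2583]
handle [ 0.4547 -0.3074  0.2066] [ 0.5178 -0.3452  0.2063] [ 0.4863 -0.3263  0.2064] 0.07348706211339381 -30.956109115455146
centre [ 0.4864 -0.3265  0.2063]
tray -x-y [ 0.4468 -0.1228  0.0253]
tray -x+y [0.4657 0.1415 0.0264]
tray +x-y [ 0.6861 -0.1398  0.0205]
stand -x+y [ 0.3986 -0.2743  0.0579]
stand +x-y [ 0.5656 -0.3734  0.0559]
above handle shift [347.8 -78.8 -49.9] turn [-0.02  0.01 50.65] j6 -3.8 j1 -74.1 t 0.3
```

```bash
python3 -m creep '[[85,0,0,-50,0,0,0],[85,50,-11,-50,0,0,8],[85,98,-22,-50,0,0,16],[85,146,-33,-50,0,0,24],[85,194,-44,-50,0,0,32],[85,242,-55,-50,0,0,40],[85,290,-66,-50,0,0,48],[85,335,-76,-50,0,0,50.6]]'; python3 -m creep '[[85,0,0,0,0,0,0],[50,0,0,0,0,0,0],[50,0,0,0,0,0,0]]'
python3 - <<'E'
from plan import *
plan(.4863,-.3263,.2055,-31)
E
```

```text
time_s: 1.1
tool_pos: [0.4619, -0.3414, 0.3004]
eef_rot: [180.0, -0.0, -31.2]
contact_force: [-0.2, -1.3, 0.4]
gripper_width: 0.0848
grasp_force: 0.0
time_s: 1.4
tool_pos: [0.4601, -0.3431, 0.3002]
eef_rot: [180.0, 0.0, -30.9]
contact_force: [0.7, -0.5, -0.0]
gripper_width: 0.0582
grasp_force: 0.0
 shift [ 13.9 -27.9  94.7] turn [0.01 0.01 0.09] j6 80.5 j1 -40.4 t 1.4
```

```bash
python3 -m creep '[[50,14,-28,0,0,0,0.1],[50,14,-28,0,0,0,0.1],[50,14,-28,40,0,0,0.1],[50,14,-28,80,0,0,0.1],[50,14,-28,95,0,0,0.1],[50,14,-28,95,0,0,0.1],[50,14,-28,95,0,0,0.1]]'
python3 - <<'E'
from plan import *
d=grab('scene');T=grab('top')
a=cv2.resize(d['image'][110:230,130:280],None,fx=2.6,fy=2.6);b=cv2.resize(T['image'][200:320,350:500],None,fx=2.6,fy=2.6)
cv2.imwrite('pics/g1.png',np.hstack([a,b])[:,:,::-1])
plan(.4863,-.3263,.2055,-31)
E
```

```text
time_s: 2.1
tool_pos: [0.4867, -0.3266, 0.2063]
eef_rot: [180.0, -0.1, -31.1]
contact_force: [0.2, -0.1, 0.4]
gripper_width: 0.0502
grasp_force: 0.0
 shift [-0.8  0.3  1.5] turn [ 0.02 -0.14 -0.03] j6 83.6 j1 -37.4 t 2.2
```

View pics/g1.png

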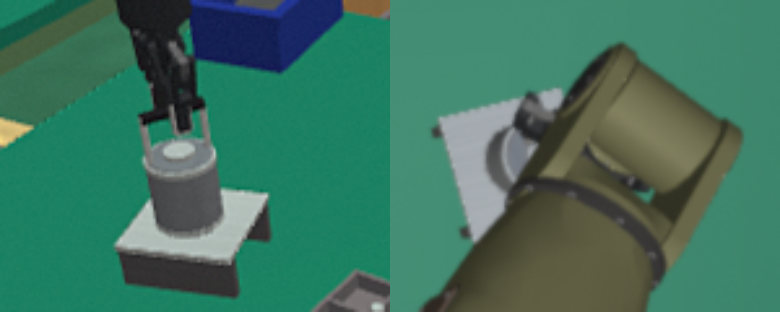

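Picture: the fingers straddle the black bar between its rods. I'll close the jaws and lift.

```bash
python3 -m creep '[[30,0,0,0,0,0,0],[0,0,0,0,0,0,0],[0,0,0,0,0,0,0],[0,0,0,0,0,0,0],[0,0,0,0,0,0,0],[0,0,0,0,0,0,0]]'; python3 -m creep '[[0,0,0,-4,0,0,0],[0,0,0,-12,0,0,0],[0,0,0,-22,0,0,0],[0,0,0,-34,0,0,0],[0,0,0,-44,0,0,0],[0,0,0,-50,0,0,0],[0,0,0,-52,0,0,0],[0,0,0,-52,0,0,0]]'
python3 - <<'E'
from plan import *
plan(.5287,.0779,.255,-31); print(bot.get_obs()['joint_pos'])
E
```

```text
time_s: 2.8
tool_pos: [0.4872, -0.326, 0.206]
eef_rot: [180.0, -0.1, -31.0]
contact_force: [-1.5, -1.6, 5.4]
gripper_width: 0.0124
grasp_force: 58.6
time_s: 3.6
tool_pos: [0.4871, -0.3257, 0.2574]
eef_rot: [180.0, -0.0, -31.0]
contact_force: [-0.6, 0.2, -5.0]
gripper_width: 0.0118
grasp_force: 58.4
 shift [-172.2 -367.4    2.4] turn [ 0.   -0.01 -0.  ] j6 83.6 j1 -37.4 t 3.6
[-3.73528827e+01  2.15001442e+01  8.04533957e+01 -4.67070156e-04
  7.80409104e+01  8.36472527e+01]
```

```bash
python3 -m creep '[[0,-1,-2,0,0,0,0],[0,-3,-6,0,0,0,0],[0,-6,-14,0,0,0,0],[0,-11,-24,0,0,0,0],[0,-17,-36,0,0,0,0],[0,-24,-52,0,0,0,0],[0,-32,-69,0,0,0,0],[0,-41,-88,0,0,0,0]]'; python3 -m creep '[[0,-9,-20,0,0,0,0],[0,-19,-40,0,0,0,0],[0,-28,-60,0,0,0,0],[0,-37,-80,0,0,0,0],[0,-47,-100,0,0,0,0],[0,-56,-120,0,0,0,0],[0,-65,-139,0,0,0,0],[0,-75,-159,0,0,0,0]]'; python3 -m creep '[[0,-9,-19,0,0,0,0],[0,-17,-36,0,0,0,0],[0,-24,-52,0,0,0,0],[0,-31,-65,0,0,0,0],[0,-36,-77,0,0,0,0],[0,-40,-86,0,0,0,0],[0,-44,-93,0,0,0,0],[0,-46,-99,0,0,0,0]]'; python3 -m creep '[[0,-3,-6,0,0,0,0],[0,-5,-11,0,0,0,0],[0,-7,-15,0,0,0,0],[0,-9,-18,0,0,0,0],[0,-10,-20,0,0,0,0],[0,-10,-21,0,0,0,0],[0,-10,-21,0,0,0,0],[0,-10,-21,0,0,0,0]]'
python3 - <<'E'
from plan import *
d=grab('scene');T=grab('top')
a=cv2.resize(d['image'][110:310,200:400],None,fx=1.9,fy=1.9);b=cv2.resize(T['image'][170:370,180:380],None,fx=1.9,fy=1.9)
cv2.imwrite('pics/g2.png',np.hstack([a,b])[:,:,::-1])
plan(.5287,.0779,.152,-31)
E
```

```text
time_s: 4.4
tool_pos: [0.4974, -0.2274, 0.2574]
eef_rot: [-180.0, -0.0, -31.0]
contact_force: [-0.2, 0.1, -3.2]
gripper_width: 0.0119
grasp_force: 58.5
time_s: 5.2
tool_pos: [0.5146, -0.0523, 0.2575]
eef_rot: [-180.0, -0.0, -31.0]
contact_force: [0.1, 0.1, -4.0]
gripper_width: 0.0121
grasp_force: 58.5
time_s: 6.0
tool_pos: [0.5264, 0.0548, 0.2573]
eef_rot: [180.0, 0.0, -31.0]
contact_force: [-0.4, -0.6, -4.2]
gripper_width: 0.0118
grasp_force: 58.5
time_s: 6.8
tool_pos: [0.5287, 0.0773, 0.2573]
eef_rot: [180.0, -0.0, -31.0]
contact_force: [-0.3, 0.3, -4.8]
gripper_width: 0.0118
grasp_force: 58.5
 shift [ -0.3  -0.5 105.3] turn [ 0.   -0.   -0.01] j6 125.4 j1 4.4 t 6.9
```

View pics/g2.png

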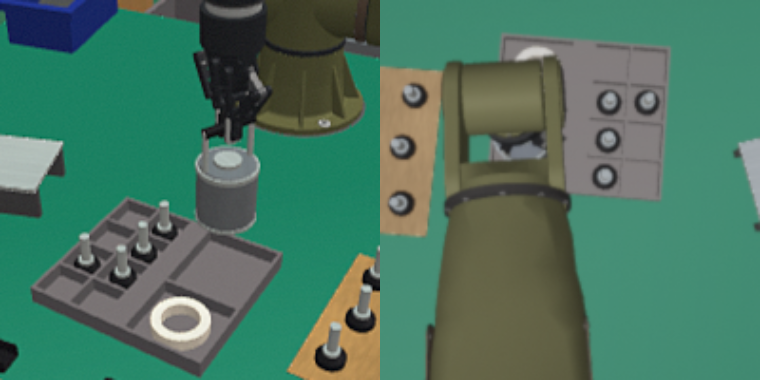

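The can hangs upright above the bay. I'll lower it, slowing near the floor.

```bash
python3 -m creep '[[0,0,0,4,0,0,0],[0,0,0,14,0,0,0],[0,0,0,28,0,0,0],[0,0,0,44,0,0,0],[0,0,0,60,0,0,0],[0,0,0,74,0,0,0],[0,0,0,84,0,0,0],[0,0,0,90,0,0,0]]'; python3 -m creep '[[0,0,0,4,0,0,0],[0,0,0,7,0,0,0],[0,0,0,9,0,0,0],[0,0,0,10.5,0,0,0],[0,0,0,11.5,0,0,0],[0,0,0,12.5,0,0,0],[0,0,0,13.5,0,0,0],[0,0,0,13.5,0,0,0]]'
```

```text
time_s: 7.7
tool_pos: [0.5285, 0.0774, 0.1662]
eef_rot: [180.0, 0.0, -31.0]
contact_force: [0.1, -0.0, -4.2]
gripper_width: 0.0119
grasp_force: 58.5
time_s: 8.5
tool_pos: [0.5287, 0.0774, 0.1537]
eef_rot: [180.0, 0.0, -31.0]
contact_force: [-0.0, 0.0, -4.0]
gripper_width: 0.0121
grasp_force: 58.5
```

```bash
python3 -m creep '[[0,0,0,0.7,0,0,0],[0,0,0,0.7,0,0,0]]';python3 -m creep '[[0,0,0,0.7,0,0,0],[0,0,0,0.7,0,0,0]]';python3 -m creep '[[0,0,0,0.7,0,0,0],[0,0,0,0.7,0,0,0]]'
```

```text
time_s: 8.7
tool_pos: [0.5287, 0.0774, 0.153]
eef_rot: [180.0, 0.0, -31.0]
contact_force: [0.3, 0.2, -4.2]
gripper_width: 0.0119
grasp_force: 58.5
time_s: 8.9
tool_pos: [0.5287, 0.0774, 0.1523]
eef_rot: [180.0, 0.0, -31.0]
contact_force: [0.5, -0.3, -3.6]
gripper_width: 0.0124
grasp_force: 58.5
time_s: 9.1
tool_pos: [0.5287, 0.0774, 0.1516]
eef_rot: [180.0, 0.0, -31.0]
contact_force: [0.7, -0.1, -4.9]
gripper_width: 0.0121
grasp_force: 58.5
```

```bash
python3 -m creep '[[0,0,0,0.6,0,0,0],[0,0,0,0.6,0,0,0]]';python3 -m creep '[[0,0,0,0.6,0,0,0],[0,0,0,0.6,0,0,0]]'
```

```text
time_s: 9.3
tool_pos: [0.5287, 0.0774, 0.1511]
eef_rot: [-180.0, -0.0, -31.0]
contact_force: [-0.3, -0.4, -4.0]
gripper_width: 0.012
grasp_force: 58.6
time_s: 9.5
tool_pos: [0.5289, 0.0773, 0.151]
eef_rot: [-180.0, -0.0, -31.0]
contact_force: [-1.5, -1.1, 3.0]
gripper_width: 0.0122
grasp_force: 59.1
```

```bash
python3 -m creep '[[16,0,0,0,0,0,0],[18,0,0,0,0,0,0],[22,0,0,0,0,0,0],[30,0,0,0,0,0,0],[50,0,0,0,0,0,0],[50,0,0,0,0,0,0],[50,0,0,0,0,0,0],[50,0,0,0,0,0,0]]';  python3 -m creep '[[50,0,0,-8,0,0,0],[50,0,0,-25,0,0,0],[50,0,0,-50,0,0,0],[50,0,0,-85,0,0,0],[34,0,0,-100,0,0,0],[34,0,0,-100,0,0,0]]'
python3 - <<'E'
from stems import *; from plan import plan
S=grab('scene','s2.png');T=grab('top')
for P,b in stems(T,S,(140,195,215,300)): print('stem tip',P,'base',b[:2])
cv2.imwrite('pics/g3.png',np.hstack([cv2.resize(x['image'][140:340,180:480],None,fx=1.3,fy=1.3) if x is S else cv2.resize(x['image'][170:370,120:420],None,fx=1.3,fy=1.3) for x in(S,T)])[:,:,::-1])
c,s=np.cos(np.radians(-4.2)),np.sin(np.radians(-4.2))
for n,(a,b) in {0:(-.0885,-.102),1:(-.0295,-.102),3:(.0885,-.102),7:(.0885,-.043)}.items(): print('cell',n,.5762+c*a-s*b,s*a+c*b)
o=bot.get_obs();print(o['tool_pos'],o['joint_pos'])
E
```

```text
time_s: 10.3
tool_pos: [0.5287, 0.0774, 0.1505]
eef_rot: [180.0, -0.0, -31.0]
contact_force: [0.8, 0.6, -0.8]
gripper_width: 0.0502
grasp_force: 0.0
time_s: 10.9
tool_pos: [0.5294, 0.0775, 0.2533]
eef_rot: [-179.8, -0.2, -31.0]
contact_force: [0.4, -0.7, -0.8]
gripper_width: 0.0336
grasp_force: 0.0
stem tip [0.4385 0.2733 0.0638] base [0.4382 0.2707]
stem tip [0.4384 0.3684 0.0634] base [0.438  0.3658]
stem tip [0.5258 0.2751 0.0642] base [0.5236 0.2731]
stem tip [0.5279 0.3598 0.0644] base [0.5274 0.3572]
stem tip [0.5988 0.3485 0.0643] base [0.597  0.3462]
stem tip [0.6067 0.2603 0.0632] base [0.6049 0.2586]
cell 0 0.48046737265861705 -0.09524449623109932
cell 1 0.5393089268148601 -0.09956554986162959
cell 3 0.6569920351273462 -0.10820765712269012
cell 7 0.6613130887578764 -0.0493661029664471
[0.5285 0.0774 0.2502] [  4.4041  15.1719  89.7318   0.0026  75.105  125.4051]
```

View pics/g3.png

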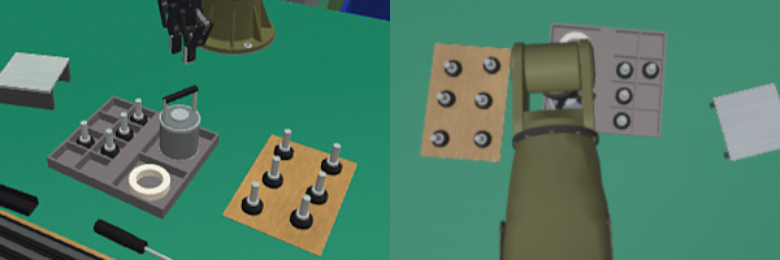

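Picture: the can stands upright in the bay with the handle free. Feet next, so I'll turn the tool to yaw 90 (tool x = world y, tool y = world x) above the first spare.

```bash
python3 -m creep '[[34,-15,-10,0,0,0,-8],[34,-40,-27,0,0,0,-16],[34,-70,-48,0,0,0,-24],[34,-100,-68,0,0,0,-32],[34,-130,-88,0,0,0,-40],[34,-155,-105,0,0,0,-48],[34,-170,-115,0,0,0,-56],[34,-177,-120,0,0,0,-64]]'; python3 -m creep '[[34,0,0,0,0,0,-8],[34,0,0,0,0,0,-16],[34,0,0,0,0,0,-24],[34,0,0,0,0,0,-32],[34,0,0,0,0,0,-40],[34,0,0,0,0,0,-48],[34,0,0,0,0,0,-56],[34,0,0,0,0,0,-57]]'; python3 -m creep '[[34,0,0,0,0,0,0],[34,0,0,0,0,0,0]]'
python3 - <<'E'
from plan import *
plan(.4385,.272,.050,90)
E
```

```text
time_s: 11.8
tool_pos: [0.4376, 0.2727, 0.2491]
eef_rot: [-180.0, 0.1, 33.4]
contact_force: [0.2, -0.1, -0.1]
gripper_width: 0.0338
grasp_force: 0.0
time_s: 12.6
tool_pos: [0.4385, 0.2713, 0.2493]
eef_rot: [-179.9, 0.1, 90.2]
contact_force: [1.3, -0.2, -0.4]
gripper_width: 0.0338
grasp_force: 0.0
time_s: 12.8
tool_pos: [0.4387, 0.2714, 0.2501]
eef_rot: [-180.0, 0.0, 89.8]
contact_force: [0.2, -1.1, 1.0]
gripper_width: 0.0338
grasp_force: 0.0
 shift [ 7.000e-01 -1.000e-01  2.001e+02] turn [-0.04  0.02 -0.19] j6 27.9 j1 27.7 t 12.8
```

```bash
python3 -m creep '[[34,1,0,40,0,0,0],[34,1,0,80,0,0,0],[34,1,0,120,0,0,0],[34,1,0,155,0,0,0],[34,1,0,180,0,0,0],[34,1,0,194,0,0,0],[34,1,0,200,0,0,0],[34,1,0,200,0,0,0]]'; python3 -m creep '[[0,0,0,0,0,0,0],[0,0,0,0,0,0,0],[0,0,0,0,0,0,0],[0,0,0,0,0,0,0],[0,0,0,0,0,0,0]]'; python3 -m creep '[[0,0,0,-5,0,0,0],[0,0,0,-25,0,0,0],[0,0,0,-60,0,0,0],[0,0,0,-100,0,0,0],[0,0,0,-140,0,0,0],[0,0,0,-170,0,0,0],[0,0,0,-190,0,0,0],[0,0,0,-200,0,0,0]]'
python3 - <<'E'
from stems import *; from plan import plan
S=grab('scene');T=grab('top')
cv2.imwrite('pics/g4.png',np.hstack([cv2.resize(S['image'][140:340,280:480],None,fx=1.9,fy=1.9),cv2.resize(T['image'][170:370,120:320],None,fx=1.9,fy=1.9)])[:,:,::-1])
plan(.4805,-.0952,.25,90)
E
```

```text
time_s: 13.6
tool_pos: [0.4389, 0.2725, 0.0506]
eef_rot: [-180.0, 0.0, 90.0]
contact_force: [0.1, 0.1, 0.9]
gripper_width: 0.0344
grasp_force: 0.0
time_s: 14.1
tool_pos: [0.4394, 0.2728, 0.0518]
eef_rot: [179.9, -0.1, 90.0]
contact_force: [-1.6, -0.3, 6.6]
gripper_width: 0.0123
grasp_force: 58.5
time_s: 14.9
tool_pos: [0.439, 0.2726, 0.2529]
eef_rot: [179.8, -0.1, 90.0]
contact_force: [-0.9, -0.1, -0.9]
gripper_width: 0.0123
grasp_force: 58.5
 shift [-367.8   41.6    1.3] turn [ 0.1  -0.05 -0.  ] j6 27.8 j1 27.8 t 15.0
```

View pics/g4.png

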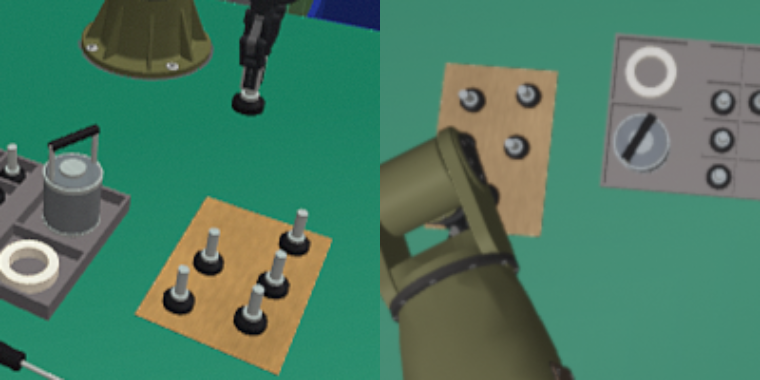

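Picture: the foot is held upright and the can stands centred in the bay. Moving to cell 0.

```bash
python3 -m creep '[[0,-15,2,0,0,0,0],[0,-50,6,0,0,0,0],[0,-98,11,0,0,0,0],[0,-147,16,0,0,0,0],[0,-195,22,0,0,0,0],[0,-243,27,0,0,0,0],[0,-290,32,0,0,0,0],[0,-325,36,0,0,0,0]]'; python3 -m creep '[[0,-25,3,0,0,0,0],[0,-38,5,0,0,0,0],[0,-43,5,0,0,0,0],[0,-43,5,0,0,0,0],[0,-43,5,0,0,0,0]]'
python3 - <<'E'
from plan import *
plan(.4805,-.0952,.056,90)
E
```

```text
time_s: 15.8
tool_pos: [0.4739, -0.0557, 0.2492]
eef_rot: [-179.9, -0.0, 89.9]
contact_force: [-0.1, 0.5, -0.9]
gripper_width: 0.0124
grasp_force: 58.5
time_s: 16.3
tool_pos: [0.4796, -0.0947, 0.2503]
eef_rot: [-180.0, -0.0, 90.0]
contact_force: [0.2, -0.6, -0.0]
gripper_width: 0.0119
grasp_force: 58.5
 shift [ -0.6   1.  194.3] turn [-0.03 -0.02  0.05] j6 -15.5 j1 -15.5 t 16.3
```

```bash
python3 -m creep '[[0,-0.5,1,40,0,0,0],[0,-0.5,1,80,0,0,0],[0,-0.5,1,120,0,0,0],[0,-0.5,1,150,0,0,0],[0,-0.5,1,172,0,0,0],[0,-0.5,1,186,0,0,0],[0,-0.5,1,191,0,0,0],[0,-0.5,1,193,0,0,0]]'; python3 -m creep '[[0,0,0,0.7,0,0,0],[0,0,0,1.2,0,0,0],[0,0,0,1.2,0,0,0]]';python3 -m creep '[[0,0,0,0.7,0,0,0],[0,0,0,1.2,0,0,0],[0,0,0,1.2,0,0,0]]'
```

```text
time_s: 17.1
tool_pos: [0.4808, -0.0954, 0.0574]
eef_rot: [-180.0, -0.0, 90.1]
contact_force: [-0.2, -0.2, -0.1]
gripper_width: 0.0123
grasp_force: 58.6
time_s: 17.4
tool_pos: [0.481, -0.0961, 0.0569]
eef_rot: [179.9, 0.0, 90.0]
contact_force: [-1.1, -0.1, -0.5]
gripper_width: 0.0122
grasp_force: 58.6
time_s: 17.7
tool_pos: [0.4808, -0.0961, 0.0551]
eef_rot: [180.0, 0.0, 90.0]
contact_force: [0.4, 0.2, -0.1]
gripper_width: 0.0124
grasp_force: 58.6
```

```bash
python3 -m creep '[[0,0,0,0.7,0,0,0],[0,0,0,0.7,0,0,0]]';python3 -m creep '[[16,0,0,0,0,0,0],[22,0,0,0,0,0,0],[34,0,0,0,0,0,0],[34,0,0,0,0,0,0],[34,0,0,0,0,0,0]]';python3 -m creep '[[34,0,0,-15,0,0,0],[34,0,0,-50,0,0,0],[34,0,0,-95,0,0,0],[34,0,0,-140,0,0,0],[34,0,0,-180,0,0,0],[34,0,0,-195,0,0,0],[34,0,0,-195,0,0,0]]'
python3 - <<'E'
from stems import *; from plan import plan
S=grab('scene');T=grab('top')
for P,b in stems(T,S): print('stem tip',P,'base',b[:2])
cv2.imwrite('pics/g5.png',np.hstack([cv2.resize(S['image'][140:340,200:400],None,fx=1.9,fy=1.9),cv2.resize(T['image'][170:370,200:400],None,fx=1.9,fy=1.9)])[:,:,::-1])
plan(.525,.274,.25,90)
E
```

```text
time_s: 17.9
tool_pos: [0.4809, -0.0961, 0.0548]
eef_rot: [180.0, 0.0, 90.0]
contact_force: [-3.1, 1.1, 6.1]
gripper_width: 0.0126
grasp_force: 59.4
time_s: 18.4
tool_pos: [0.4808, -0.096, 0.0543]
eef_rot: [-180.0, -0.0, 90.0]
contact_force: [-0.1, 0.3, -0.2]
gripper_width: 0.0343
grasp_force: 0.0
time_s: 19.1
tool_pos: [0.4814, -0.0962, 0.2516]
eef_rot: [179.8, 0.1, 90.0]
contact_force: [0.1, 0.7, -0.1]
gripper_width: 0.0336
grasp_force: 0.0
stem tip [0.4387 0.3684 0.0636] base [0.4379 0.3658]
stem tip [0.5258 0.275  0.0641] base [0.5236 0.2733]
stem tip [0.5279 0.3598 0.0644] base [0.5274 0.3573]
stem tip [0.5989 0.3484 0.0644] base [0.597  0.3462]
stem tip [0.6066 0.2603 0.0633] base [0.6048 0.2586]
 shift [370.   44.5  -1.4] turn [-0.05 -0.02 -0.01] j6 -15.6 j1 -15.6 t 19.2
```

View pics/g5.png

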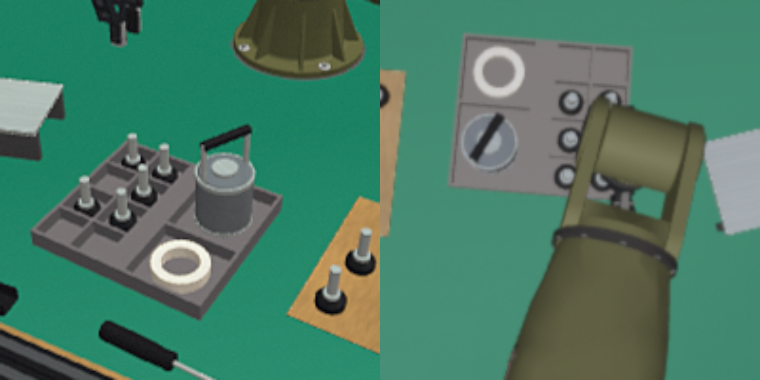

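Foot standing in cell 0. Next I'll take the spare at (0.525, 0.274).

```bash
python3 -m creep '[[34,15,2,0,0,0,0],[34,55,7,0,0,0,0],[34,103,12,0,0,0,0],[34,151,18,0,0,0,0],[34,199,24,0,0,0,0],[34,247,30,0,0,0,0],[34,295,35,0,0,0,0],[34,335,40,0,0,0,0]]'; python3 -m creep '[[34,25,3,0,0,0,0],[34,34,4,0,0,0,0],[34,35,4,0,0,0,0],[34,35,4,0,0,0,0]]'
python3 - <<'E'
from stems import *; from plan import plan
S=grab('scene');T=grab('top')
for n in stemtips(S,(330,215,480,345),0):
    if len(n)>0: print(n.mean(0).round(1),end=' ')
print(proj(S,[.525,.274,.064]))
plan(.525,.274,.050,90)
E
```

```text
time_s: 20.0
tool_pos: [0.5201, 0.2413, 0.2473]
eef_rot: [-179.8, 0.1, 90.0]
contact_force: [-0.2, -0.6, 0.3]
gripper_width: 0.034
grasp_force: 0.0
time_s: 20.4
tool_pos: [0.5247, 0.2731, 0.2486]
eef_rot: [-179.9, 0.0, 90.0]
contact_force: [0.9, 0.4, 0.4]
gripper_width: 0.0341
grasp_force: 0.0
[412.3 304.4] [374.4 293.7] [415.6 291.8] [424.4 285.7] [376.2 281.5] [427.5 273.6] [390.2 273.8] [435.8 263.7] [392.4 261.7] [331.4 256.8] [439.  251.9] [331.  231.2] [392.3986 261.2737]
 shift [  1.3   0.1 199.2] turn [-0.01  0.01 -0.07] j6 24.0 j1 23.9 t 20.5
```

Stem still in place (392,262). Descend, grip and lift.

```bash
python3 -m creep '[[34,1,0,40,0,0,0],[34,1,0,80,0,0,0],[34,1,0,120,0,0,0],[34,1,0,155,0,0,0],[34,1,0,180,0,0,0],[34,1,0,194,0,0,0],[34,1,0,199,0,0,0],[34,1,0,199,0,0,0]]'; python3 -m creep '[[0,0,0,0,0,0,0],[0,0,0,0,0,0,0],[0,0,0,0,0,0,0],[0,0,0,0,0,0,0],[0,0,0,0,0,0,0]]'; python3 -m creep '[[0,0,0,-5,0,0,0],[0,0,0,-25,0,0,0],[0,0,0,-60,0,0,0],[0,0,0,-100,0,0,0],[0,0,0,-140,0,0,0],[0,0,0,-170,0,0,0],[0,0,0,-190,0,0,0],[0,0,0,-200,0,0,0]]'
python3 - <<'E'
from plan import *
plan(.5393,-.0996,.25,90)
E
```

```text
time_s: 21.3
tool_pos: [0.5251, 0.2747, 0.0508]
eef_rot: [180.0, -0.0, 90.0]
contact_force: [-0.2, -0.0, 0.4]
gripper_width: 0.034
grasp_force: 0.0
time_s: 21.8
tool_pos: [0.5255, 0.2752, 0.0518]
eef_rot: [179.9, -0.0, 90.0]
contact_force: [-0.3, -1.4, 8.0]
gripper_width: 0.0123
grasp_force: 58.5
time_s: 22.6
tool_pos: [0.525, 0.2751, 0.2529]
eef_rot: [179.8, -0.1, 90.0]
contact_force: [1.0, -0.1, -1.0]
gripper_width: 0.0122
grasp_force: 58.5
 shift [-374.7   14.3    2.4] turn [ 0.16 -0.07  0.  ] j6 24.1 j1 24.1 t 22.6
```

```bash
python3 -m creep '[[0,-15,1,0,0,0,0],[0,-50,2,0,0,0,0],[0,-98,4,0,0,0,0],[0,-147,6,0,0,0,0],[0,-195,7,0,0,0,0],[0,-243,9,0,0,0,0],[0,-291,11,0,0,0,0],[0,-330,13,0,0,0,0]]'; python3 -m creep '[[0,-27,1,0,0,0,0],[0,-41,2,0,0,0,0],[0,-45,2,0,0,0,0],[0,-45,2,0,0,0,0],[0,-45,2,0,0,0,0]]'
python3 - <<'E'
from plan import *
plan(.5393,-.0996,.056,90)
E
```

```text
time_s: 23.4
tool_pos: [0.5367, -0.0581, 0.2491]
eef_rot: [-179.9, -0.0, 89.9]
contact_force: [-0.3, 0.5, -0.6]
gripper_width: 0.0125
grasp_force: 58.5
time_s: 23.9
tool_pos: [0.5397, -0.099, 0.2502]
eef_rot: [-180.0, -0.0, 90.1]
contact_force: [0.2, 0.1, -0.8]
gripper_width: 0.0122
grasp_force: 58.5
 shift [ -0.7  -0.4 194.2] turn [-0.02 -0.02  0.06] j6 -14.3 j1 -14.2 t 23.9
```

```bash
python3 -m creep '[[0,-0.5,-0.5,40,0,0,0],[0,-0.5,-0.5,80,0,0,0],[0,-0.5,-0.5,120,0,0,0],[0,-0.5,-0.5,150,0,0,0],[0,-0.5,-0.5,172,0,0,0],[0,-0.5,-0.5,186,0,0,0],[0,-0.5,-0.5,191,0,0,0],[0,-0.5,-0.5,193,0,0,0]]'; python3 -m creep '[[0,0,0,0.7,0,0,0],[0,0,0,1.4,0,0,0],[0,0,0,2,0,0,0],[0,0,0,2.5,0,0,0],[0,0,0,2.5,0,0,0]]';python3 -m creep '[[0,0,0,0.6,0,0,0],[0,0,0,0.6,0,0,0]]'
```

```text
time_s: 24.7
tool_pos: [0.5396, -0.1002, 0.0577]
eef_rot: [180.0, 0.0, 90.0]
contact_force: [-0.6, 1.3, 0.5]
gripper_width: 0.0122
grasp_force: 58.5
time_s: 25.2
tool_pos: [0.5393, -0.1006, 0.055]
eef_rot: [180.0, 0.0, 90.0]
contact_force: [0.3, -0.5, -0.0]
gripper_width: 0.0124
grasp_force: 58.5
time_s: 25.4
tool_pos: [0.5394, -0.1006, 0.0547]
eef_rot: [180.0, 0.0, 90.0]
contact_force: [-1.8, -0.2, 4.7]
gripper_width: 0.0122
grasp_force: 59.4
```

```bash
python3 -m creep '[[16,0,0,0,0,0,0],[22,0,0,0,0,0,0],[34,0,0,0,0,0,0],[34,0,0,0,0,0,0],[34,0,0,0,0,0,0]]';python3 -m creep '[[34,0,0,-15,0,0,0],[34,0,0,-50,0,0,0],[34,0,0,-95,0,0,0],[34,0,0,-140,0,0,0],[34,0,0,-180,0,0,0],[34,0,0,-195,0,0,0],[34,0,0,-195,0,0,0]]'
python3 - <<'E'
from stems import *; from plan import plan
S=grab('scene','s6.png');T=grab('top','t6.png')
for P,b in stems(T,S): print('stem tip',P,'base',b[:2])
plan(.606,.2595,.25,90)
E
```

```text
time_s: 25.9
tool_pos: [0.5393, -0.1005, 0.0542]
eef_rot: [-180.0, -0.0, 90.0]
contact_force: [-0.0, 0.7, 0.2]
gripper_width: 0.0342
grasp_force: 0.0
time_s: 26.6
tool_pos: [0.5398, -0.1007, 0.2529]
eef_rot: [179.7, 0.1, 90.0]
contact_force: [0.4, -0.4, 0.0]
gripper_width: 0.0337
grasp_force: 0.0
stem tip [0.4387 0.3684 0.0636] base [0.438  0.3658]
stem tip [0.5279 0.3598 0.0644] base [0.5274 0.3573]
stem tip [0.5989 0.3484 0.0644] base [0.597  0.3462]
stem tip [0.6067 0.2603 0.0632] base [0.6048 0.2586]
 shift [360.   67.   -0.8] turn [-0.01 -0.   -0.  ] j6 -14.4 j1 -14.4 t 26.7
```

```bash
python3 -m creep '[[34,15,3,0,0,0,0],[34,55,10,0,0,0,0],[34,103,19,0,0,0,0],[34,151,28,0,0,0,0],[34,199,37,0,0,0,0],[34,247,46,0,0,0,0],[34,295,55,0,0,0,0],[34,335,62,0,0,0,0]]'; python3 -m creep '[[34,18,4,0,0,0,0],[34,25,5,0,0,0,0],[34,25,5,0,0,0,0],[34,25,5,0,0,0,0]]'
python3 - <<'E'
from stems import *; from plan import plan
S=grab('scene')
for n in stemtips(S,(330,215,480,345),0):
    if len(n)>0: print(n.mean(0).round(1),end=' ')
print(proj(S,[.606,.2595,.064]))
plan(.606,.2595,.050,90)
E
```

```text
time_s: 27.5
tool_pos: [0.6006, 0.2379, 0.2477]
eef_rot: [-179.9, 0.0, 90.1]
contact_force: [0.6, -0.8, 0.4]
gripper_width: 0.0337
grasp_force: 0.0
time_s: 27.9
tool_pos: [0.6061, 0.2586, 0.2489]
eef_rot: [-180.0, 0.0, 90.0]
contact_force: [0.1, 0.2, -0.0]
gripper_width: 0.0337
grasp_force: 0.0
[412.3 304.4] [415.6 291.9] [375.2 292.1] [424.8 285.2] [376.2 281.6] [427.6 273.6] [435.9 263.7] [331.5 256.5] [438.9 251.9] [331.  231.3] [376.5022 280.8912]
 shift [  1.2  -0.2 199.2] turn [-0.02  0.01 -0.07] j6 20.0 j1 19.9 t 27.95
```

```bash
python3 -m creep '[[34,1,0,40,0,0,0],[34,1,0,80,0,0,0],[34,1,0,120,0,0,0],[34,1,0,155,0,0,0],[34,1,0,180,0,0,0],[34,1,0,194,0,0,0],[34,1,0,199,0,0,0],[34,1,0,199,0,0,0]]'; python3 -m creep '[[0,0,0,0,0,0,0],[0,0,0,0,0,0,0],[0,0,0,0,0,0,0],[0,0,0,0,0,0,0],[0,0,0,0,0,0,0]]'; python3 -m creep '[[0,0,0,-5,0,0,0],[0,0,0,-25,0,0,0],[0,0,0,-60,0,0,0],[0,0,0,-100,0,0,0],[0,0,0,-140,0,0,0],[0,0,0,-170,0,0,0],[0,0,0,-190,0,0,0],[0,0,0,-200,0,0,0]]'
python3 - <<'E'
from plan import *
plan(.657,-.1082,.25,90)
E
```

```text
time_s: 28.75
tool_pos: [0.6066, 0.2601, 0.0508]
eef_rot: [180.0, -0.0, 90.0]
contact_force: [-0.1, 0.1, -0.5]
gripper_width: 0.034
grasp_force: 0.0
time_s: 29.25
tool_pos: [0.607, 0.2606, 0.0518]
eef_rot: [179.9, -0.0, 90.0]
contact_force: [0.4, -0.7, 7.1]
gripper_width: 0.0124
grasp_force: 58.7
time_s: 30.05
tool_pos: [0.6065, 0.2606, 0.2529]
eef_rot: [179.8, -0.1, 90.0]
contact_force: [-0.4, -0.7, -0.6]
gripper_width: 0.0119
grasp_force: 58.5
 shift [-368.8   50.5    2.6] turn [ 0.16 -0.06  0.  ] j6 20.1 j1 20.1 t 30.05
```

```bash
python3 -m creep '[[0,-15,2,0,0,0,0],[0,-50,7,0,0,0,0],[0,-98,13,0,0,0,0],[0,-147,20,0,0,0,0],[0,-195,26,0,0,0,0],[0,-243,33,0,0,0,0],[0,-290,39,0,0,0,0],[0,-327,44,0,0,0,0]]'; python3 -m creep '[[0,-27,4,0,0,0,0],[0,-38,6,0,0,0,0],[0,-42,6,0,0,0,0],[0,-42,6,0,0,0,0],[0,-42,6,0,0,0,0]]'
python3 - <<'E'
from plan import *
plan(.657,-.1082,.056,90)
E
```

```text
time_s: 30.85
tool_pos: [0.6495, -0.0702, 0.2486]
eef_rot: [-179.9, -0.0, 89.9]
contact_force: [0.1, 0.4, -0.9]
gripper_width: 0.0125
grasp_force: 58.5
time_s: 31.35
tool_pos: [0.6562, -0.1074, 0.2501]
eef_rot: [-180.0, -0.0, 90.1]
contact_force: [0.8, -0.4, -0.1]
gripper_width: 0.0122
grasp_force: 58.5
 shift [ -0.8   0.9 194.1] turn [-0.02 -0.01  0.06] j6 -12.5 j1 -12.5 t 31.35
```

```bash
python3 -m creep '[[0,-0.5,0.5,40,0,0,0],[0,-0.5,0.5,80,0,0,0],[0,-0.5,0.5,120,0,0,0],[0,-0.5,0.5,150,0,0,0],[0,-0.5,0.5,172,0,0,0],[0,-0.5,0.5,186,0,0,0],[0,-0.5,0.5,191,0,0,0],[0,-0.5,0.5,193,0,0,0]]'; python3 -m creep '[[0,0,0,0.7,0,0,0],[0,0,0,1.4,0,0,0],[0,0,0,2,0,0,0],[0,0,0,2.5,0,0,0],[0,0,0,2.5,0,0,0]]';python3 -m creep '[[0,0,0,0.6,0,0,0],[0,0,0,0.6,0,0,0]]'
```

```text
time_s: 32.15
tool_pos: [0.6571, -0.1087, 0.0577]
eef_rot: [180.0, 0.0, 90.0]
contact_force: [0.0, -0.4, -0.7]
gripper_width: 0.0124
grasp_force: 58.5
time_s: 32.65
tool_pos: [0.6568, -0.1091, 0.0549]
eef_rot: [180.0, 0.0, 90.0]
contact_force: [-0.4, 0.0, -1.1]
gripper_width: 0.0123
grasp_force: 58.5
time_s: 32.85
tool_pos: [0.6569, -0.1091, 0.0548]
eef_rot: [180.0, 0.0, 90.0]
contact_force: [-0.9, 0.2, 5.2]
gripper_width: 0.0121
grasp_force: 59.2
```

```bash
python3 -m creep '[[16,0,0,0,0,0,0],[22,0,0,0,0,0,0],[34,0,0,0,0,0,0],[34,0,0,0,0,0,0],[34,0,0,0,0,0,0]]';python3 -m creep '[[34,0,0,-15,0,0,0],[34,0,0,-50,0,0,0],[34,0,0,-95,0,0,0],[34,0,0,-140,0,0,0],[34,0,0,-180,0,0,0],[34,0,0,-195,0,0,0],[34,0,0,-195,0,0,0]]'
python3 - <<'E'
from stems import *; from plan import plan
S=grab('scene','s7.png');T=grab('top','t7.png')
for P,b in stems(T,S): print('stem tip',P,'base',b[:2])
plan(.598,.3475,.25,90)
E
```

```text
time_s: 33.35
tool_pos: [0.6568, -0.1091, 0.0541]
eef_rot: [-180.0, -0.0, 90.0]
contact_force: [0.7, 0.4, 0.4]
gripper_width: 0.0338
grasp_force: 0.0
time_s: 34.05
tool_pos: [0.6573, -0.1092, 0.2527]
eef_rot: [179.7, 0.1, 90.0]
contact_force: [0.5, -0.8, -0.4]
gripper_width: 0.0343
grasp_force: 0.0
stem tip [0.4387 0.3684 0.0636] base [0.438  0.3658]
stem tip [0.528  0.3597 0.0645] base [0.5273 0.3572]
stem tip [0.5989 0.3485 0.0644] base [0.597  0.3462]
 shift [456.5 -58.4  -1.5] turn [-0.07 -0.02 -0.  ] j6 -12.6 j1 -12.6 t 34.15
```

```bash
python3 -m creep '[[34,20,-3,0,0,0,0],[34,65,-8,0,0,0,0],[34,113,-14,0,0,0,0],[34,161,-20,0,0,0,0],[34,209,-27,0,0,0,0],[34,257,-33,0,0,0,0],[34,305,-39,0,0,0,0],[34,350,-45,0,0,0,0]]'; python3 -m creep '[[34,48,-6,0,0,0,0],[34,80,-10,0,0,0,0],[34,100,-12,0,0,0,0],[34,106,-13,0,0,0,0],[34,106,-13,0,0,0,0],[34,106,-13,0,0,0,0]]'
python3 - <<'E'
from stems import *; from plan import plan
S=grab('scene')
for n in stemtips(S,(330,215,480,345),0):
    if len(n)>0: print(n.mean(0).round(1),end=' ')
print(proj(S,[.598,.3475,.064]))
plan(.598,.3475,.050,90)
E
```

```text
time_s: 34.95
tool_pos: [0.6102, 0.2438, 0.2475]
eef_rot: [-179.9, 0.0, 90.0]
contact_force: [0.5, -0.1, 0.1]
gripper_width: 0.0335
grasp_force: 0.0
time_s: 35.55
tool_pos: [0.5988, 0.3461, 0.2487]
eef_rot: [-180.0, 0.0, 90.0]
contact_force: [0.2, -0.1, 0.1]
gripper_width: 0.0339
grasp_force: 0.0
[412.6 304.2] [415.6 291.9] [424.9 285.2] [427.5 273.6] [435.9 263.6] [331.4 256.8] [438.9 251.9] [331.  231.3] [415.6113 291.2663]
 shift [  1.7  -0.9 198.9] turn [-0.02  0.02 -0.07] j6 27.0 j1 27.0 t 35.6
```

```bash
python3 -m creep '[[34,1.5,-0.5,40,0,0,0],[34,1.5,-0.5,80,0,0,0],[34,1.5,-0.5,120,0,0,0],[34,1.5,-0.5,155,0,0,0],[34,1.5,-0.5,180,0,0,0],[34,1.5,-0.5,194,0,0,0],[34,1.5,-0.5,199,0,0,0],[34,1.5,-0.5,199,0,0,0]]'; python3 -m creep '[[0,0,0,0,0,0,0],[0,0,0,0,0,0,0],[0,0,0,0,0,0,0],[0,0,0,0,0,0,0],[0,0,0,0,0,0,0]]'; python3 -m creep '[[0,0,0,-5,0,0,0],[0,0,0,-25,0,0,0],[0,0,0,-60,0,0,0],[0,0,0,-100,0,0,0],[0,0,0,-140,0,0,0],[0,0,0,-170,0,0,0],[0,0,0,-190,0,0,0],[0,0,0,-200,0,0,0]]'
python3 - <<'E'
from plan import *
plan(.6613,-.0494,.25,90)
E
```

```text
time_s: 36.4
tool_pos: [0.5986, 0.3482, 0.0506]
eef_rot: [180.0, -0.0, 90.0]
contact_force: [0.3, 0.0, 0.4]
gripper_width: 0.0337
grasp_force: 0.0
time_s: 36.9
tool_pos: [0.599, 0.3487, 0.0518]
eef_rot: [179.9, -0.1, 90.0]
contact_force: [-0.4, -0.4, 6.8]
gripper_width: 0.0122
grasp_force: 58.5
time_s: 37.7
tool_pos: [0.5984, 0.3486, 0.2528]
eef_rot: [179.9, -0.1, 90.0]
contact_force: [0.0, 0.3, -0.9]
gripper_width: 0.0125
grasp_force: 58.4
 shift [-398.    62.8    2.4] turn [ 0.15 -0.08  0.  ] j6 27.2 j1 27.2 t 37.7
```

```bash
python3 -m creep '[[0,-15,2,0,0,0,0],[0,-50,8,0,0,0,0],[0,-98,15,0,0,0,0],[0,-147,23,0,0,0,0],[0,-195,31,0,0,0,0],[0,-243,38,0,0,0,0],[0,-291,46,0,0,0,0],[0,-335,53,0,0,0,0]]'; python3 -m creep '[[0,-35,5,0,0,0,0],[0,-55,9,0,0,0,0],[0,-63,10,0,0,0,0],[0,-63,10,0,0,0,0],[0,-63,10,0,0,0,0]]'
python3 - <<'E'
from plan import *
plan(.6613,-.0494,.056,90)
E
```

```text
time_s: 38.5
tool_pos: [0.6506, 0.0102, 0.2486]
eef_rot: [-179.9, 0.0, 89.9]
contact_force: [0.1, 0.9, -0.6]
gripper_width: 0.0121
grasp_force: 58.5
time_s: 39.0
tool_pos: [0.6612, -0.0482, 0.2499]
eef_rot: [-180.0, -0.0, 90.1]
contact_force: [-0.1, -0.2, -1.4]
gripper_width: 0.0127
grasp_force: 58.5
 shift [ -1.2   0.2 193.9] turn [-0.02 -0.02  0.07] j6 -7.4 j1 -7.3 t 39.0
```

```bash
python3 -m creep '[[0,-0.5,0,40,0,0,0],[0,-0.5,0,80,0,0,0],[0,-0.5,0,120,0,0,0],[0,-0.5,0,150,0,0,0],[0,-0.5,0,172,0,0,0],[0,-0.5,0,186,0,0,0],[0,-0.5,0,191,0,0,0],[0,-0.5,0,193,0,0,0]]'; python3 -m creep '[[0,0,0,0.7,0,0,0],[0,0,0,1.4,0,0,0],[0,0,0,2,0,0,0],[0,0,0,2.5,0,0,0],[0,0,0,2.5,0,0,0]]';python3 -m creep '[[0,0,0,0.6,0,0,0],[0,0,0,0.6,0,0,0]]'
```

```text
time_s: 39.8
tool_pos: [0.6615, -0.0495, 0.0575]
eef_rot: [180.0, 0.0, 90.0]
contact_force: [0.5, -1.2, 0.7]
gripper_width: 0.0124
grasp_force: 58.5
time_s: 40.3
tool_pos: [0.6613, -0.0501, 0.0548]
eef_rot: [180.0, -0.0, 90.0]
contact_force: [1.0, 0.0, -0.1]
gripper_width: 0.0122
grasp_force: 58.6
time_s: 40.5
tool_pos: [0.6615, -0.0501, 0.0548]
eef_rot: [180.0, 0.0, 90.0]
contact_force: [-1.9, 0.1, 4.7]
gripper_width: 0.0125
grasp_force: 59.2
```

Release, rise, and back the arm clear towards -y for a last look.

```bash
python3 -m creep '[[16,0,0,0,0,0,0],[22,0,0,0,0,0,0],[34,0,0,0,0,0,0],[34,0,0,0,0,0,0],[34,0,0,0,0,0,0]]';python3 -m creep '[[34,0,0,-15,0,0,0],[34,0,0,-50,0,0,0],[34,0,0,-95,0,0,0],[34,0,0,-140,0,0,0],[34,0,0,-180,0,0,0],[34,0,0,-195,0,0,0],[34,0,0,-195,0,0,0]]'; python3 -m creep '[[34,-20,-10,0,0,0,0],[34,-60,-35,0,0,0,0],[34,-100,-60,0,0,0,0],[34,-140,-85,0,0,0,0],[34,-180,-110,0,0,0,0],[34,-220,-135,0,0,0,0],[34,-260,-160,0,0,0,0],[34,-300,-180,0,0,0,0]]'; python3 -m creep '[[34,-20,-10,0,0,0,0],[34,-20,-10,0,0,0,0],[34,-20,-10,0,0,0,0]]'
python3 - <<'E'
from stems import *
S=grab('scene');T=grab('top')
for P,b in stems(T,S,(140,195,215,300)): print('stem tip',P,'base',b[:2])
for o in bases(T,(285,190,335,280),.021): print(o[0])
cv2.imwrite('pics/g8.png',np.hstack([cv2.resize(S['image'][140:370,180:480],None,fx=1.3,fy=1.3),cv2.resize(T['image'][140:370,120:420],None,fx=1.3,fy=1.3)])[:,:,::-1])
E
```

```text
time_s: 41.0
tool_pos: [0.6613, -0.05, 0.054]
eef_rot: [-180.0, -0.0, 90.0]
contact_force: [0.1, 0.7, 0.2]
gripper_width: 0.0341
grasp_force: 0.0
time_s: 41.7
tool_pos: [0.6618, -0.0501, 0.2526]
eef_rot: [179.7, 0.0, 90.0]
contact_force: [0.3, -0.5, -0.2]
gripper_width: 0.034
grasp_force: 0.0
time_s: 42.5
tool_pos: [0.4794, -0.3512, 0.2477]
eef_rot: [-179.9, -0.1, 90.0]
contact_force: [0.6, -0.5, -0.3]
gripper_width: 0.0342
grasp_force: 0.0
time_s: 42.8
tool_pos: [0.471, -0.3697, 0.2477]
eef_rot: [-179.9, -0.1, 90.0]
contact_force: [0.4, 1.0, -0.5]
gripper_width: 0.0342
grasp_force: 0.0
stem tip [0.4387 0.3684 0.0636] base [0.4379 0.3656]
stem tip [0.528  0.3598 0.0642] base [0.5273 0.3571]
[ 0.4795 -0.0942  0.021 ]
[ 0.4821 -0.0392  0.021 ]
[ 0.5379 -0.0989  0.021 ]
[ 0.5381 -0.0438  0.021 ]
[ 0.5971 -0.0453  0.021 ]
[ 0.5978 -0.1043  0.021 ]
[ 0.6538 -0.1076  0.021 ]
[ 0.6587 -0.049   0.021 ]
```

View pics/g8.png

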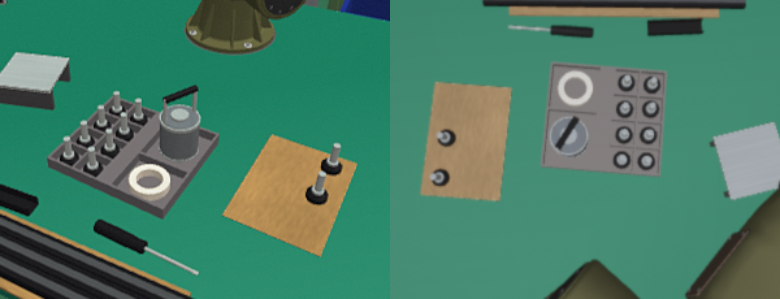

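The last picture shows all eight cells filled, the can upright in the bay, two spares on the card and the bystanders in place.

```bash
python3 -c "
from cell import bot
print(bot.close_job())"
```

```text
the job is handed in; nothing more can be done
None
```

I handed the job in at about 43 s of the 210 s allowed: the can is upright in the bay, cells 0, 1, 3 and 7 each got a spare foot, two spares remain on the cardboard, and nothing else looks disturbed in the final images, though the hand-in gave no verdict.

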